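# Lock the tip box strap with a snap hook

## Task

Lock the hold-down strap of the pipette tip box: lift the steel snap hook out of its stand and push it gently straight down over the bar of the staple until its sprung gate has swung in and flicked shut again under the bar. Then tug it upwards to prove that it holds, and let go of it, leaving it locked on the staple. Do not press hard (stay well under 25 N), and leave the specimen cup, vial and dish alone.

Things in the scene. Friction and masses are not known exactly. Their poses are not given: they have to be found in the camera images.
- hook_grip (a point): Centre of the grip of the loose steel snap hook (55 to 100 g), which stands mouth down in the grey stand. Grip: flat block 24 mm (x) by 12 mm (y) by 34 mm (z). Hook z is up; the hook is a flat frame in its x-z plane, 12 mm thick along y, its bottom 70 mm below this point, its top 17 mm above; below the grip, from 22 mm under this point down, it is wider: x -20 to +14 mm.
- hook_throat (a point): Middle of the closed space inside the hook, above the gate: 26.5 mm above the hook's bottom, at hook x = -2 mm; axes as hook_grip. The bar of the staple (6 mm thick), once caught, has its centre from 19 mm (on the shut gate) to 34 mm (against the crown) above the hook's bottom.
- hook: The same hook, axes as hook_grip; origin at the middle of its bottom, 70 mm under the grip's centre. Its mouth opens downwards (-z), centred on x = 0: flared from about 25 mm wide at the bottom to a channel 9.5 mm wide at 9 to 12 mm above the bottom, which the gate closes.
- gate: The hook's gate, a dark steel tongue 18 mm long, 8 mm wide, 4 mm thick; origin on its hinge, at hook x = -12 mm, 14 mm above the hook's bottom; shut, it lies along hook +x.
- gate_hinge (a joint): Gate angle, rad: 0 shut (sprung; cannot swing outwards), growing as it is pushed up into the hook, at most 1.45. The bar opens it with 3 to 8 N; the gate opens to 1.0 to 1.3 and flicks back under the bar once the bar's centre is 29 to 32 mm above the hook's bottom. At 34 mm the bar meets the crown and the force rises steeply.
- stand: Grey stand, fixed: plate 90 x 60 x 3 mm with a pocket 44 x 22 mm outside (long side along its x), 20 mm high, walls 3 mm, round the hook's foot. The hook's bottom stands 3 mm above the worktop and lifts straight up and out. Origin under its centre, z up.
- station: Locking station, fixed: grey base plate 225 x 150 x 10 mm with a tip box under an aluminium strap, whose foot (top 13 mm above the worktop) lies in front of the box. Origin on the worktop right under the staple, z up, +x from the staple to the box; the strap's upright front is 73 mm from the staple, its top 82 mm high.
- staple_mid (a point): Nominal centre of the staple's bar, 64 mm above the worktop, axes as the station. The staple is an upright steel U of 6 mm round bar; its level bar lies along y, 26 mm between the legs. It is screwed to any height: the true bar centre is up to 9 mm straight above or below this point and is not reported; feel for it. Hook y goes along the bar, either way round.
- cup_mid (a point): Middle of the white-lidded specimen cup, 63 mm across, 81 mm tall; a bystander. 40 mm above its bottom.
- vial_mid (a point): Middle of the brown glass vial, 22 mm across, 47 mm tall; a bystander. 23 mm above its bottom.
- dish_mid (a point): Middle of the white round dish, 61 mm across, 13 mm tall; a bystander. 6 mm above its bottom.
Mind the look-alikes: they are no part of the job. What is meant by the hook is not purple or yellow, and is the smaller of those in its own colour.

How it is judged:
On the way, in this order (a step that is already met when the one before it is completed fails the run):
1. the bar of the staple has pushed the hook's gate well open (value of joint gate_hinge above 0.6 rad and contact force between gate and station above 0.5 N).
2. the gate has flicked shut with the bar inside the hook, the hook upright (value of joint gate_hinge below 0.08 rad and z of staple_mid in the frame of hook above 0.019 m and horizontal distance between staple_mid and hook_throat below 0.016 m and angle between hook's own z axis and vertical below 0.4 rad), for 0.1 s.
3. the hook is tugged upwards with at least 2 N, the shut gate held by the bar (value of joint gate_hinge below 0.08 rad and contact force between gate and station above 2 N), for 0.1 s.
At the end, for the whole second after the job is handed in: The hook is on the staple: the gate is shut (under 0.08 rad), the bar is inside the hook (nominal bar centre within 24 mm of the middle of the throat), the hook is released and at rest; it may hang or lean in any way (value of joint gate_hinge below 0.08 rad and distance between staple_mid and hook_throat below 0.024 m and linear speed of hook below 0.03 m/s and angular speed of hook below 0.5 rad/s and contact force between hook and the fingers below 0.05 N); the robot touches nothing.
It fails at once if the hook presses or pulls on the station with more than 25 N while the robot touches it (contact force between hook and station above 25 N and contact force between hook and the fingers above 0.5 N).
It fails at once if the specimen cup is displaced by more than 25 mm (distance of cup_mid from where it was at the start of the episode above 0.025 m).
It fails at once if the vial is displaced by more than 25 mm (distance of vial_mid from where it was at the start of the episode above 0.025 m).
It fails at once if the dish is displaced by more than 25 mm (distance of dish_mid from where it was at the start of the episode above 0.025 m).
It also fails if it takes over 58 s, if anything falls off the work surface, if the arm or the gripper's body presses on something with over 40 N, if the wrist force passes 120 N, or if a joint passes its speed limit or range.

## Robot

A 6-joint arm with a two-finger parallel gripper is mounted at the origin on a cart in front of the work surface, level with it; the furniture and walls round the work are solid. World frame = base frame: x ahead of the robot, y to its left, z up, the work surface at z = 0. Lengths are in m, angles in rad, forces in N, time in s.
With the tool pointing down it reaches from about 0.35 to 0.975 m from the base axis. Payload 4.9 kg.
Tool frame: the origin (TCP) lies on the front face of the gripper's body, between the roots of the fingers; the fingertips stand ctrl.tip_extent ahead of it and the grasp point (between the pads) lies 54 mm ahead of it (ctrl.tip_extent is the distance from the TCP to the fingertips, in m); z points along the fingers, y is the line along which they close (so a half turn about z gives the same grasp; the last joint's range is limited). The gripper opens to 85 mm and grips with 20 to 120 N. Pads are 22 mm wide; open, the fingers measure 114 mm over their backs; the gripper's body (76 mm by 85 mm) begins 54 mm behind the grasp point. The pads swing forward as they close: fully open they stand 13 mm farther back than shut.
Start: joints at [-1.425, 0.053, 1.613, -0, 1.476, -0.119], TCP at [0.164, -0.603, 0.304] pointing down, gripper open.
Joint ranges: [-3.01, 3.01], [-1.01, 2.22], [0.06, 2.58], [-1.02, 4.17], [0.09, 2.62], [-3.14, 3.14]. Speed limits (rad/s): [2.57, 2.57, 3.14, 3.14, 3.14, 3.14].

## Interface

Orientations are given as a rotation vector (axis times angle).
In Python, from station import ctrl gives the robot as it stands.
- The arm moves only by the tool apply_moves, never from a script. Its argument "rows" is one flat list of numbers, 6 for each row, row after row: the shift along the tool's x, y, z normalised to -1 to 1, where 1 is 0.6 m, then the turn, a rotation vector about the tool's x, y, z normalised to -1 to 1, where 1 is 90 degrees. A call has 1 to 20 rows; each row is the pose to reach, as a shift and turn from the pose commanded when the call began, along the tool's axes at that moment; what a row does not reach only later rows make up. A row lasts 1/10 s, in which the tool goes at most 50 mm and 8.59 degrees, less where a joint would pass 70% of its speed; a pose out of reach is approached as far as the arm can. A call with a number of a shift or a turn outside -1 to 1 is refused whole. A call with a gripper value outside its range is refused whole. "grip" is the opening, from 0 (shut) to 1 (fully open), set as the call begins (left out, the last holds). The fingers move at their own pace and stop on an object; "grip_force" is the grip in N (left out, the last holds). Time passes only in rows, so rows that repeat a pose let the fingers close. It gives the time, the measured TCP pose, the force, the opening and the grip force at its end, in the units of the state.
- ctrl.get_obs(): the state, without advancing time (a new reading comes with each control period).
- ctrl.get_image(name): name is "scene" or "top" or "wrist"; returns (picture, depth): 400x640x3 uint8, blue, green, red; 400x640 float32, m along the optical axis (not along the pixel's ray), 0 where there is no reading.
- ctrl.camera_model(name): a dict with "mtx" (3x3 intrinsics, pixels), "R" (3x3) and "t" (3): a world point X has camera coordinates R X + t; the wrist camera has in their place "tool_from_camera" (4x4, takes a point from camera to tool coordinates, whose origin is the TCP and whose axes are the flange's). Camera axes: x right, y down, z forward; pixel columns grow to the right and rows downward; lengths in m; the calibration is good to about 2 mm. A picture is of the moment at which its call begins: read the wrist's pose just before it. camera_model takes no time and is no camera call.
- ctrl.finish_job(): hands the job in; it is judged then, once.
The state is a dict: "t": time; "q": joint angles; "dq": joint speeds; "effort": joint torques, N m; "tool_pos": TCP position; "tool_rot": TCP orientation; "contact_force": force on the tool from outside, world axes, zero at the start; "wrist_torque": the same for the moment, N m; "opening": finger opening in m; "grip_force": force on a finger pad.
Only numpy, scipy, OpenCV 4.12 (cv2) and the standard library are available. Lean on these libraries where they do the work, as an engineer would, in place of code of your own. Each camera call takes 0.05 s, during which the arm holds its last target. There are 200 camera calls.

## Working session

There is one attempt and no reset: what is moved stays moved. The work goes in short steps, Python scripts to look and compute and a tool call to move; the robot and the scene stay as the last step left them, time stands still between calls to the robot, and variables do not carry over. Pictures are saved under pics/ and viewed, at most 10 in all, crops included, and the job is handed in when it is done.

Besides the shell and the picture viewer there is one more tool, called after "Call:" in YAML: its name, and indented under it one key for each argument. apply_moves: Moves the arm, as the interface text tells. Its arguments: {"type":"object","properties":{"rows":{"type":"array","items":{"type":"number"}},"grip":{"type":"number"},"grip_force":{"type":"number"}},"required":["rows"]}

```bash
ls; mkdir -p pics; cat > h.py <<'E'
import numpy as np, cv2
from station import ctrl
from scipy.spatial.transform import Rotation as Rn
def snap(name):
    o=ctrl.get_obs(); im,d=ctrl.get_image(name); m=ctrl.camera_model(name)
    K=np.array(m["mtx"])
    if name=="wrist":
        T=np.eye(4); T[:3,:3]=Rn.from_rotvec(o["tool_rot"]).as_matrix(); T[:3,3]=o["tool_pos"]
        C=T@np.array(m["tool_from_camera"])
    else:
        C=np.eye(4); R=np.array(m["R"]); C[:3,:3]=R.T; C[:3,3]=-R.T@np.array(m["t"]).ravel()
    np.savez("last_%s.npz"%name,im=im,d=d,K=K,C=C)
    return im,d,K,C
def load(name):
    z=np.load("last_%s.npz"%name); return z["im"],z["d"],z["K"],z["C"]
def ray(K,C,u,v): return C[:3,:3]@np.linalg.solve(K,[u,v,1.])
def onplane(K,C,u,v,z):
    r=ray(K,C,u,v); return C[:3,3]+r*(z-C[2,3])/r[2]
def cloud(d,K,C):
    v,u=np.indices(d.shape); P=np.stack([(u-K[0,2])/K[0,0]*d,(v-K[1,2])/K[1,1]*d,d],-1)
    return P@C[:3,:3].T+C[:3,3]
E
python3 - <<'E'
from h import *
print(ctrl.get_obs(), ctrl.tip_extent)
for n in("scene","top"):
    im,d,K,C=snap(n); cv2.imwrite("pics/%s0.png"%n,im); print(n,K,C)
E
```

```text
pics
{'t': 0.0, 'q': array([-1.42499755e+00,  5.33778044e-02,  1.61431592e+00,  2.29696807e-05,
        1.47603681e+00, -1.18986047e-01]), 'dq': array([ 0.00132387, -0.00077606,  0.00066182,  0.00031382,  0.0004277 ,
       -0.0005181 ]), 'effort': array([-8.27860072e-05, -3.93685842e+01, -3.70169699e+01, -1.51815393e-04,
        6.99008509e-03,  3.54837844e-06]), 'tool_pos': array([ 0.16350548, -0.60272793,  0.3026368 ]), 'tool_rot': array([-3.11198149e+00, -4.14423414e-01,  9.10133997e-06]), 'contact_force': array([-0.90498291, -0.56111568, -0.29587096]), 'wrist_torque': array([0.00902645, 0.02825942, 0.01969707]), 'grip_force': 0.0, 'opening': 0.0852334990143559} 0.0726
scene [[430.52357545   0.         327.89639013]
 [  0.         430.52357545 199.04039018]
 [  0.           0.           1.        ]] [[-0.82805588 -0.39555924  0.39731139  0.11491462]
 [-0.56024724  0.55710456 -0.61299065  0.7080419 ]
 [ 0.02113013 -0.73018313 -0.68292468  0.82513351]
 [ 0.          0.          0.          1.        ]]
top [[441.55333995   0.         316.93266592]
 [  0.         441.55333995 200.68423468]
 [  0.           0.           1.        ]] [[ 0.02725975 -0.99000244  0.13839102  0.36930613]
 [-0.99960773 -0.02788666 -0.00259264  0.03066325]
 [ 0.00642598 -0.13826606 -0.99037427  1.44111492]
 [ 0.          0.          0.          1.        ]]
```

View pics/scene0.png

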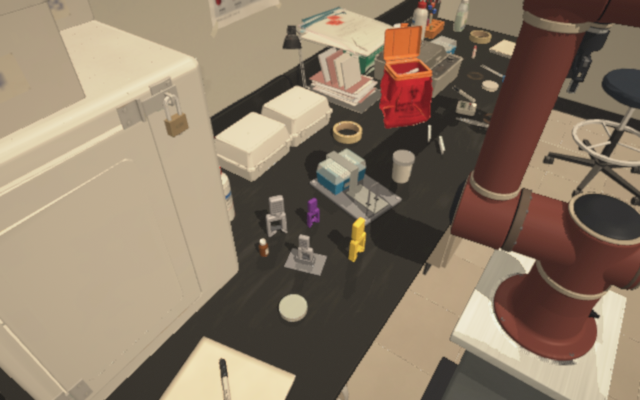

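View pics/top0.png

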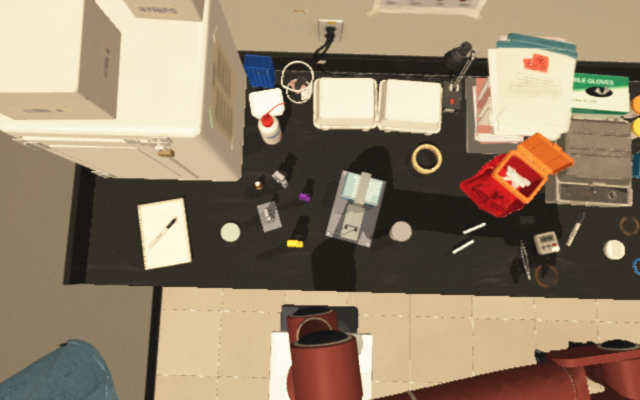

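Grey candidates in the scene picture are the hook in the stand at (304,250) and a larger grey one at (276,213). There is also a purple one at (313,212) and a yellow one at (357,240). The one at (304,250) is smaller and stands in the grey stand, so it fits the description. I'll confirm with a crop.

```bash
python3 - <<'E'
from h import *
im,d,K,C=load("scene"); a=cv2.resize(im[185:285,250:410],None,fx=4.5,fy=4.5,interpolation=cv2.INTER_CUBIC)
cv2.imwrite("pics/crop1.png",a[:, :780])
P=cloud(d,K,C)
for uv in [(304,238),(276,200),(313,203),(360,222),(305,262)]: print("scene",uv,P[uv[1],uv[0]].round(3))
im,d,K,C=load("top"); P=cloud(d,K,C)
b=cv2.resize(im[150:260,220:420],None,fx=4,fy=4,interpolation=cv2.INTER_CUBIC); cv2.imwrite("pics/crop2.png",b[:, :800])
for uv in [(268,213),(280,178),(350,228),(400,230),(231,232),(258,184),(340,240),(365,185)]: print("top",uv,P[uv[1],uv[0]].round(3))
E
```

```text
scene (304, 238) [0.514 0.187 0.09 ]
scene (276, 200) [0.624 0.15  0.12 ]
scene (313, 203) [0.57  0.073 0.081]
scene (360, 222) [0.422 0.097 0.121]
scene (305, 262) [0.509 0.193 0.013]
top (268, 213) [0.517 0.178 0.081]
top (280, 178) [0.62  0.141 0.123]
top (350, 228) [ 0.482 -0.082  0.017]
top (400, 230) [ 0.475 -0.232  0.081]
top (231, 232) [0.459 0.302 0.013]
top (258, 184) [0.613 0.217 0.046]
top (340, 240) [ 0.443 -0.052  0.002]
top (365, 185) [ 0.613 -0.122  0.084]
```

View pics/crop1.png

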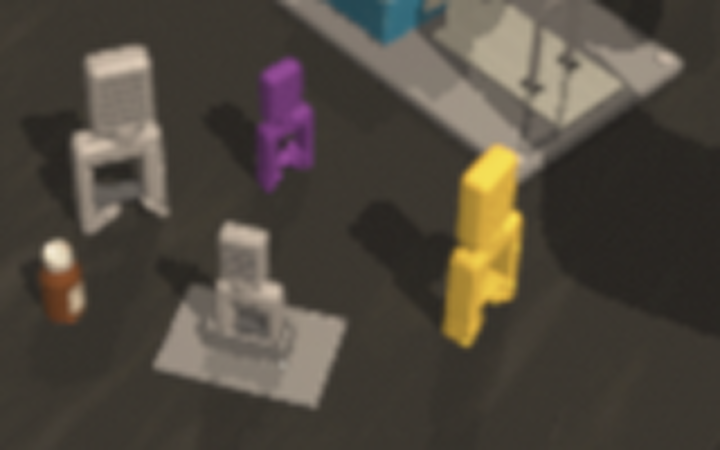

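View pics/crop2.png

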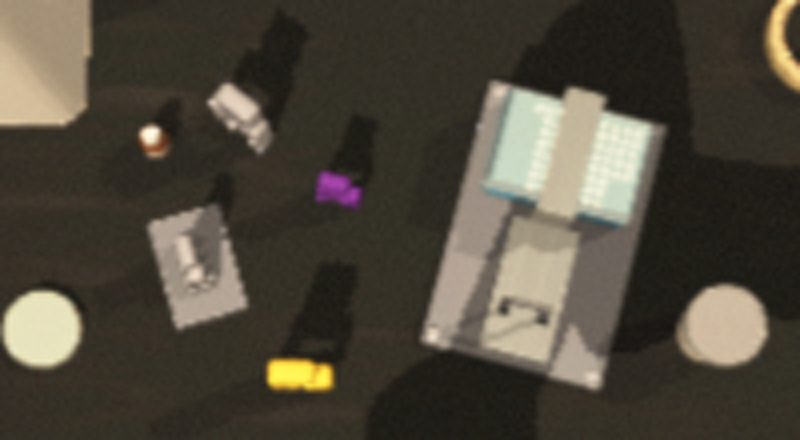

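The crops confirm it. The small steel hook stands in the grey stand at crop1 (245,285), the bigger grey look-alike is at (120,140), and the staple is at crop2 (525,305). Next I move the wrist camera over the hook.

```bash
cat >> h.py <<'E'
def tool():
    o=ctrl.get_obs(); return o["tool_pos"],Rn.from_rotvec(o["tool_rot"])
def down(yaw):
    a=np.radians(yaw); return Rn.from_matrix(np.array([[np.cos(a),np.sin(a),0],[np.sin(a),-np.cos(a),0],[0,0,-1.]]))
def delta(pos,yaw,p0=None,R0=None):
    if p0 is None: p0,R0=tool()
    s=R0.inv().apply(np.array(pos)-p0)/0.6; r=(R0.inv()*down(yaw)).as_rotvec()/(np.pi/2)
    return np.r_[s,r].round(4)
E
python3 - <<'E'
from h import *
m=ctrl.camera_model("wrist"); print(np.array(m["mtx"]),np.array(m["tool_from_camera"]).round(4))
print(delta([0.49,0.17,0.30],15.2),np.linalg.norm(delta([0.49,0.17,0.30],15.2)[:3]*.6))
p0,R0=tool(); print(p0,R0.as_matrix().round(4))
E
```

```text
[[280.60542559   0.         317.87951232]
 [  0.         280.60542559 198.47035311]
 [  0.           0.           1.        ]] [[-9.000e-04 -9.612e-01 -2.760e-01  6.980e-02]
 [ 1.000e+00 -9.000e-04 -2.000e-04 -4.000e-04]
 [-0.000e+00 -2.760e-01  9.612e-01 -7.000e-02]
 [ 0.000e+00  0.000e+00  0.000e+00  1.000e+00]]
[ 8.6230e-01 -1.1007e+00  6.9000e-03 -1.2000e-03 -1.0000e-04 -3.0000e-04] 0.8389599396872297
[ 0.16350878 -0.60278581  0.30277587] [[ 9.651e-01  2.617e-01 -3.000e-04]
 [ 2.617e-01 -9.651e-01  1.900e-03]
 [ 2.000e-04 -1.900e-03 -1.000e+00]]
```

Call:
apply_moves:
  rows: [0.43, -0.55, 0, 0, 0, 0, 0.43, -0.55, 0, 0, 0, 0, 0.43, -0.55, 0, 0, 0, 0, 0.43, -0.55, 0, 0, 0, 0, 0.43, -0.55, 0, 0, 0, 0, 0.43, -0.55, 0, 0, 0, 0, 0.43, -0.55, 0, 0, 0, 0, 0.43, -0.55, 0, 0, 0, 0, 0.43, -0.55, 0, 0, 0, 0, 0.43, -0.55, 0, 0, 0, 0]

```text
t: 1.1
tool_pos: [0.3268, -0.2151, 0.3036]
tool_rot: [-3.113, -0.422, -0.0]
contact_force: [0.3, -0.1, 0.0]
opening: 0.0852
grip_force: 0.0
```

Call:
apply_moves:
  rows: [0.44, -0.55, 0.05, 0, 0, 0, 0.44, -0.55, 0.05, 0, 0, 0, 0.44, -0.55, 0.05, 0, 0, 0, 0.44, -0.55, 0.05, 0, 0, 0, 0.44, -0.55, 0.05, 0, 0, 0, 0.44, -0.55, 0.05, 0, 0, 0, 0.44, -0.55, 0.05, 0, 0, 0, 0.44, -0.55, 0.05, 0, 0, 0, 0.44, -0.55, 0.05, 0, 0, 0, 0.44, -0.55, 0.05, 0, 0, 0, 0.44, -0.55, 0.05, 0, 0, 0, 0.44, -0.55, 0.05, 0, 0, 0]

```text
t: 2.3
tool_pos: [0.4947, 0.169, 0.2737]
tool_rot: [3.114, 0.412, -0.001]
contact_force: [0.5, -0.2, -0.7]
opening: 0.0851
grip_force: 0.0
```

```bash
python3 - <<'E'
from h import *
im,d,K,C=snap("wrist"); cv2.imwrite("pics/w1.png",im); print(tool()[0])
P=cloud(d,K,C)
E
```

```text
[0.49466208 0.1690192  0.27383762]
```

View pics/w1.png

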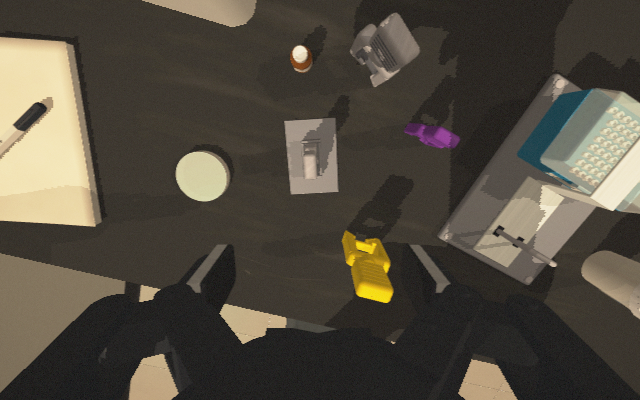

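The wrist view shows the hook in its stand at (311,160) and the staple bar at about (525,245). I'll measure both from depth and colour.

```bash
python3 - <<'E'
from h import *
def rect(P2):
    r=cv2.minAreaRect((P2*1000).astype(np.float32)); return np.round(r[0],1),np.round(r[1],1),round(r[2],1)
for n in("wrist","top","scene"):
    im,d,K,C=load(n); P=cloud(d,K,C)
    near=np.hypot(P[...,0]-.515,P[...,1]-.182)<.05
    g=near&(P[...,2]>.082)&(P[...,2]<.097)&(d>0)
    print(n,"grip top",g.sum(),rect(P[g][:,:2]),P[g].mean(0).round(4),np.percentile(P[g][:,2],[10,50,90]).round(4))
    st=(np.hypot(P[...,0]-.455,P[...,1]+.085)<.05)&(P[...,2]>.04)&(P[...,2]<.08)&(d>0)
    print("  staple",st.sum(), P[st].mean(0).round(4) if st.any() else None, rect(P[st][:,:2]) if st.sum()>3 else "")
im,d,K,C=load("wrist"); hsv=cv2.cvtColor(im,cv2.COLOR_BGR2HSV)
m=((hsv[...,2]>85)&(hsv[...,1]<60)).astype(np.uint8); w=np.zeros_like(m); w[110:202,275:348]=1; m*=w
c=max(cv2.findContours(m,0,2)[0],key=cv2.contourArea)
Q=np.array([onplane(K,C,*p[0],.003) for p in c]); r=cv2.minAreaRect((Q[:,:2]*1000).astype(np.float32)); print("plate",r, cv2.boxPoints(r).round(1).tolist())
P=cloud(d,K,C); t=(P[...,2]>.078)&(abs(P[...,0]-.6)<.1)&(abs(P[...,1]+.1)<.1); 
base=(abs(P[...,2]-.010)<.004)&(np.hypot(P[...,0]-.52,P[...,1]+.1)<.16); print("base",base.sum(),rect(P[base][:,:2]))
E
```

```text
wrist grip top 339 (array([518.6, 184. ]), array([24.2, 12.2]), 15.0) [0.5192 0.184  0.0892] [0.0875 0.0896 0.0906]
  staple 303 [ 0.4867 -0.0751  0.0659] (array([484.8, -82.1]), array([36.6,  6. ]), 76.4)
top grip top 31 (array([518.3, 184.4]), array([22.5, 11.6]), 18.8) [0.5181 0.1847 0.089 ] [0.0854 0.0887 0.0928]
  staple 27 [ 0.4845 -0.0828  0.0716] (array([484.8, -82.8]), array([35.6,  5.5]), 77.6)
scene grip top 55 (array([518.4, 185.4]), array([24. , 13.4]), 11.1) [0.5176 0.1865 0.0872] [0.0832 0.0875 0.0899]
  staple 59 [ 0.4839 -0.081   0.0626] (array([484.9, -81.8]), array([38.5,  9.2]), 75.7)
plate ((515.75830078125, 182.5644989013672), (89.7341079711914, 60.71482849121094), 18.353652954101562) [[463.6000061035156, 197.1999969482422], [482.70001220703125, 139.60000610351562], [567.9000244140625, 167.89999389648438], [548.7999877929688, 225.5]]
base 12588 (array([ 541.7, -133.3]), array([221.9, 224.6]), 76.4)
```

```bash
python3 - <<'E'
from h import *
p0,R0=tool()
for z in (.22,.129): print(delta([.5186,.1840,z],15.0))
im,d,K,C=load("wrist"); P=cloud(d,K,C)
r=(P[...,:2]-[.4848,-.0821]); a=np.radians(-13.6); X=r@[np.cos(a),np.sin(a)]; Y=r@[-np.sin(a),np.cos(a)]
for n in("wrist","top"):
    im,d,K,C=load(n); P=cloud(d,K,C); r=(P[...,:2]-[.4848,-.0821]); X=r@[np.cos(a),np.sin(a)]; Y=r@[-np.sin(a),np.cos(a)]
    m=(abs(Y)<9)&(abs(Y)<.010)&(abs(X)<.012)&(P[...,2]>.04); print(n,m.sum(),X[m].mean(),np.percentile(P[m][:,2],[10,50,90]))
E
```

```text
[ 0.045  -0.0138  0.0897  0.0002  0.0001  0.0007]
[ 4.510e-02 -1.380e-02  2.414e-01  2.000e-04  1.000e-04  7.000e-04]
wrist 97 0.00016425555704023865 [0.0736002  0.07493286 0.07628018]
top 12 -0.00030167997034161745 [0.07189185 0.07558024 0.07896511]
```

Call:
apply_moves:
  rows: [0.045, -0.0138, 0.09, 0, 0, 0, 0.045, -0.0138, 0.09, 0, 0, 0, 0.045, -0.0138, 0.15, 0, 0, 0, 0.045, -0.0138, 0.19, 0, 0, 0, 0.045, -0.0138, 0.22, 0, 0, 0, 0.045, -0.0138, 0.241, 0, 0, 0, 0.045, -0.0138, 0.241, 0, 0, 0, 0.045, -0.0138, 0.241, 0, 0, 0]
  grip: 1

```text
t: 3.15
tool_pos: [0.519, 0.1852, 0.1302]
tool_rot: [-3.114, -0.414, -0.002]
contact_force: [-0.1, 0.3, 1.0]
opening: 0.0858
grip_force: 0.0
```

Call:
apply_moves:
  rows: [0, 0, 0, 0, 0, 0, 0, 0, 0, 0, 0, 0, 0, 0, 0, 0, 0, 0, 0, 0, 0, 0, 0, 0, 0, 0, 0, 0, 0, 0, 0, 0, 0, 0, 0, 0, 0, 0, 0, 0, 0, 0, 0, 0, 0, 0, 0, 0, 0, 0, 0, 0, 0, 0, 0, 0, 0, 0, 0, 0]
  grip: 0
  grip_force: 40

```text
t: 4.15
tool_pos: [0.5188, 0.1852, 0.1296]
tool_rot: [3.113, 0.415, 0.001]
contact_force: [0.2, -3.1, 2.9]
opening: 0.0115
grip_force: 39.4
```

Call:
apply_moves:
  rows: [0, 0, -0.03, 0, 0, 0, 0, 0, -0.06, 0, 0, 0, 0, 0, -0.1, 0, 0, 0, 0, 0, -0.15, 0, 0, 0, 0, 0, -0.2, 0, 0, 0, 0, 0, -0.2, 0, 0, 0, 0, 0, -0.2, 0, 0, 0]

```text
t: 4.85
tool_pos: [0.5184, 0.1859, 0.2491]
tool_rot: [-3.113, -0.415, -0.001]
contact_force: [0.7, 1.0, -1.3]
opening: 0.0113
grip_force: 39.0
```

```bash
python3 - <<'E'
from h import *
o=ctrl.get_obs(); print(o["tool_pos"],o["contact_force"],o["opening"],o["grip_force"],o["q"])
im,d,K,C=snap("wrist"); cv2.imwrite("pics/w2.png",im)
print(delta([.4848,-.0821,.25],-13.6))
E
```

```text
[0.51840547 0.18588794 0.24910086] [ 0.66613506  0.99048096 -1.30641651] 0.01131529569024146 39.01895374059677 [ 2.08692215e-01 -8.47848270e-02  1.84163252e+00  1.23495080e-03
  1.38422867e+00  1.51442560e+00]
[-1.699e-01  4.163e-01 -3.900e-03 -3.000e-04  1.500e-03  3.197e-01]
```

View pics/w2.png

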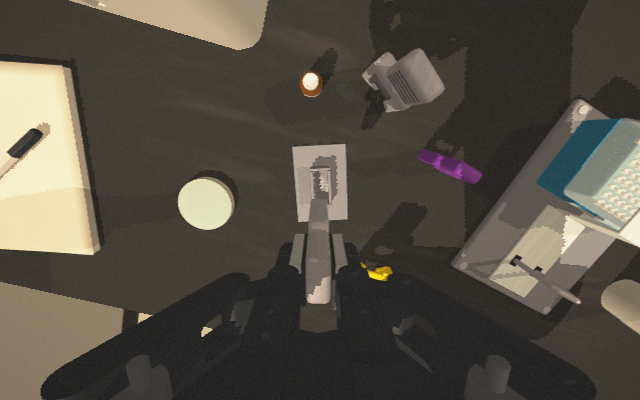

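The hook is held squarely, seen at (318,245). Next I carry it over the staple.

Call:
apply_moves:
  rows: [-0.17, 0.4163, 0, 0, 0, 0.32, -0.17, 0.4163, 0, 0, 0, 0.32, -0.17, 0.4163, 0, 0, 0, 0.32, -0.17, 0.4163, 0, 0, 0, 0.32, -0.17, 0.4163, 0, 0, 0, 0.32, -0.17, 0.4163, 0, 0, 0, 0.32, -0.17, 0.4163, 0, 0, 0, 0.32, -0.17, 0.4163, 0, 0, 0, 0.32, -0.17, 0.4163, 0, 0, 0, 0.32, -0.17, 0.4163, 0, 0, 0, 0.32]

```text
t: 5.9
tool_pos: [0.4855, -0.081, 0.2487]
tool_rot: [-3.119, 0.37, 0.001]
contact_force: [-0.0, 0.6, -1.0]
opening: 0.0114
grip_force: 39.5
```

```bash
python3 - <<'E'
from h import *
o=ctrl.get_obs(); print(o["tool_pos"],o["contact_force"],o["opening"],o["grip_force"],o["q"][5])
im,d,K,C=snap("wrist"); P=cloud(d,K,C); cv2.imwrite("pics/w3.png",im)
print(delta([.4848,-.0821,.215],-13.6))
a=np.radians(-13.6)
for nm in ("wrist","top","scene"):
    im,d,K,C=snap(nm) if nm!="wrist" else load(nm); P=cloud(d,K,C); r=P[...,:2]-[.4848,-.0821]; X=r@[np.cos(a),np.sin(a)]; Y=r@[-np.sin(a),np.cos(a)]
    for lo,hi in((.06,.081),(.13,.16)):
        m=(abs(Y)<.03)&(abs(X)<.03)&(P[...,2]>lo)&(P[...,2]<hi)&(d>0)
        if m.sum(): print(nm,lo,m.sum(),np.percentile(X[m],[3,50,97]).round(4),np.percentile(Y[m],[3,50,97]).round(4),np.percentile(P[m][:,2],[5,50,95]).round(4))
E
```

```text
[ 0.48545189 -0.08102725  0.24873472] [-0.02950576  0.55050189 -0.96722232] 0.011425716641252281 39.45760935544968 1.4897544040433066
[-0.0008  0.0019  0.0566 -0.0002  0.0003  0.001 ]
wrist 0.06 265 [-0.0018  0.002   0.0036] [-0.0196 -0.0031  0.0152] [0.0649 0.0741 0.0761]
wrist 0.13 257 [0.0128 0.0135 0.0139] [-0.0041  0.0014  0.0069] [0.1321 0.1469 0.1583]
top 0.13 1 [-0.0204 -0.0204 -0.0204] [0.0076 0.0076 0.0076] [0.1365 0.1365 0.1365]
scene 0.06 36 [-0.0031 -0.0014  0.0027] [-0.0174  0.0027  0.0176] [0.0613 0.0718 0.0761]
scene 0.13 100 [-0.0213 -0.0074  0.0106] [-0.004   0.0058  0.0095] [0.1319 0.14   0.1568]
```

View pics/w3.png

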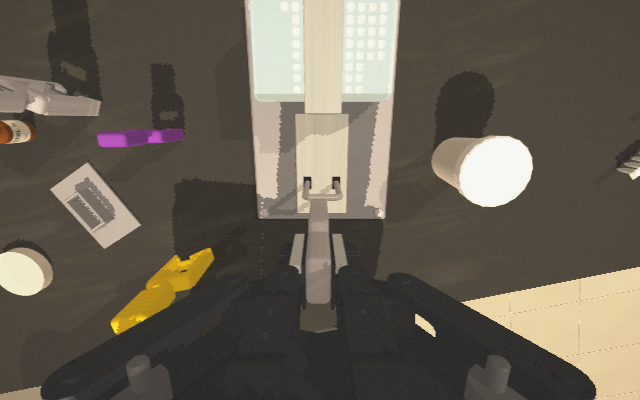

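The hook sits about 2.7 mm to the +y side of the bar's middle. I'll correct that and descend to just above gate contact.

Call:
apply_moves:
  rows: [0.001, 0.0045, 0.03, 0, 0, 0, 0.001, 0.0045, 0.05, 0, 0, 0, 0.001, 0.0045, 0.06, 0, 0, 0, 0.001, 0.0045, 0.07, 0, 0, 0, 0.001, 0.0045, 0.08, 0, 0, 0, 0.001, 0.0045, 0.088, 0, 0, 0, 0.001, 0.0045, 0.088, 0, 0, 0, 0.001, 0.0045, 0.088, 0, 0, 0]

```text
t: 6.85
tool_pos: [0.4855, -0.0851, 0.1967]
tool_rot: [3.119, -0.373, 0.0]
contact_force: [0.3, 1.0, -1.4]
opening: 0.0117
grip_force: 39.5
```

Call:
apply_moves:
  rows: [0, 0, 0.002, 0, 0, 0, 0, 0, 0.004, 0, 0, 0, 0, 0, 0.006, 0, 0, 0, 0, 0, 0.008, 0, 0, 0, 0, 0, 0.01, 0, 0, 0, 0, 0, 0.012, 0, 0, 0, 0, 0, 0.012, 0, 0, 0]

```text
t: 7.55
tool_pos: [0.4856, -0.0851, 0.1899]
tool_rot: [3.119, -0.373, 0.0]
contact_force: [-1.2, 0.4, 4.0]
opening: 0.0115
grip_force: 40.0
```

Gate contact at about 5 N, at the predicted height.

Call:
apply_moves:
  rows: [0, 0, 0.002, 0, 0, 0, 0, 0, 0.004, 0, 0, 0, 0, 0, 0.006, 0, 0, 0, 0, 0, 0.008, 0, 0, 0, 0, 0, 0.01, 0, 0, 0, 0, 0, 0.012, 0, 0, 0, 0, 0, 0.014, 0, 0, 0, 0, 0, 0.016, 0, 0, 0, 0, 0, 0.016, 0, 0, 0]

```text
t: 8.45
tool_pos: [0.4862, -0.0853, 0.1807]
tool_rot: [3.119, -0.373, 0.004]
contact_force: [-0.8, 0.6, 7.3]
opening: 0.0115
grip_force: 40.5
```

Call:
apply_moves:
  rows: [0, 0, 0.002, 0, 0, 0, 0, 0, 0.004, 0, 0, 0, 0, 0, 0.006, 0, 0, 0, 0, 0, 0.008, 0, 0, 0, 0, 0, 0.008, 0, 0, 0]

```text
t: 8.95
tool_pos: [0.4854, -0.0851, 0.175]
tool_rot: [-3.119, 0.373, 0.0]
contact_force: [-1.7, 0.5, 4.2]
opening: 0.0112
grip_force: 40.3
```

Call:
apply_moves:
  rows: [0, 0, 0.0015, 0, 0, 0, 0, 0, 0.003, 0, 0, 0, 0, 0, 0.0045, 0, 0, 0, 0, 0, 0.006, 0, 0, 0, 0, 0, 0.006, 0, 0, 0]

```text
t: 9.45
tool_pos: [0.4845, -0.0848, 0.1698]
tool_rot: [-3.119, 0.373, 0.004]
contact_force: [0.1, -0.0, -1.3]
opening: 0.0114
grip_force: 53.2
```

Call:
apply_moves:
  rows: [0, 0, 0.0015, 0, 0, 0, 0, 0, 0.003, 0, 0, 0, 0, 0, 0.004, 0, 0, 0, 0, 0, 0.004, 0, 0, 0]

```text
t: 9.85
tool_pos: [0.4855, -0.0851, 0.1687]
tool_rot: [-3.119, 0.373, -0.0]
contact_force: [0.7, 0.6, -1.2]
opening: 0.0116
grip_force: 53.2
```

The force dropped back to baseline, so the gate has flicked shut. I go a touch deeper for margin on step 2, then tug up.

Call:
apply_moves:
  rows: [0, 0, 0.001, 0, 0, 0, 0, 0, 0.002, 0, 0, 0, 0, 0, 0.002, 0, 0, 0, 0, 0, 0.002, 0, 0, 0]

```text
t: 10.25
tool_pos: [0.4854, -0.0851, 0.1677]
tool_rot: [-3.119, 0.373, -0.0]
contact_force: [0.2, -0.2, -1.2]
opening: 0.0112
grip_force: 53.2
```

Call:
apply_moves:
  rows: [0, 0, -0.003, 0, 0, 0, 0, 0, -0.006, 0, 0, 0, 0, 0, -0.009, 0, 0, 0, 0, 0, -0.012, 0, 0, 0, 0, 0, -0.015, 0, 0, 0, 0, 0, -0.017, 0, 0, 0, 0, 0, -0.017, 0, 0, 0]

```text
t: 10.95
tool_pos: [0.4855, -0.0851, 0.1782]
tool_rot: [3.119, -0.373, 0.001]
contact_force: [0.5, -0.5, -1.0]
opening: 0.0117
grip_force: 53.2
```

Next I rise in 0.5 mm steps until the tug shows.

Call:
apply_moves:
  rows: [0, 0, -0.001, 0, 0, 0, 0, 0, -0.002, 0, 0, 0, 0, 0, -0.003, 0, 0, 0, 0, 0, -0.003, 0, 0, 0]

```text
t: 11.35
tool_pos: [0.4854, -0.0851, 0.1798]
tool_rot: [3.119, -0.373, 0.0]
contact_force: [-0.6, -0.2, -0.5]
opening: 0.0119
grip_force: 53.2
```

Call:
apply_moves:
  rows: [0, 0, -0.0005, 0, 0, 0, 0, 0, -0.001, 0, 0, 0, 0, 0, -0.001, 0, 0, 0]

```text
t: 11.65
tool_pos: [0.4854, -0.0851, 0.1803]
tool_rot: [-3.119, 0.373, -0.0]
contact_force: [0.4, -0.3, -0.8]
opening: 0.0114
grip_force: 53.2
```

Call:
apply_moves:
  rows: [0, 0, -0.001, 0, 0, 0, 0, 0, -0.002, 0, 0, 0, 0, 0, -0.002, 0, 0, 0]

```text
t: 11.95
tool_pos: [0.4852, -0.085, 0.1808]
tool_rot: [-3.119, 0.373, 0.0]
contact_force: [3.0, -0.3, -6.2]
opening: 0.0116
grip_force: 52.4
```

Call:
apply_moves:
  rows: [0, 0, -0.0005, 0, 0, 0, 0, 0, -0.001, 0, 0, 0, 0, 0, -0.001, 0, 0, 0]

```text
t: 12.25
tool_pos: [0.4851, -0.0849, 0.181]
tool_rot: [-3.119, 0.373, 0.001]
contact_force: [5.1, -0.8, -13.0]
opening: 0.0117
grip_force: 51.4
```

The tug reads about 12 N and the gate holds. I lower so the crown is near the bar, then release gently.

Call:
apply_moves:
  rows: [0, 0, 0.0, 0, 0, 0, 0, 0, 0.004, 0, 0, 0, 0, 0, 0.008, 0, 0, 0, 0, 0, 0.012, 0, 0, 0, 0, 0, 0.016, 0, 0, 0, 0, 0, 0.02, 0, 0, 0, 0, 0, 0.024, 0, 0, 0, 0, 0, 0.024, 0, 0, 0]

```text
t: 13.05
tool_pos: [0.4852, -0.085, 0.1673]
tool_rot: [-3.119, 0.373, 0.001]
contact_force: [-0.3, -0.8, -1.6]
opening: 0.0116
grip_force: 53.2
```

Call:
apply_moves:
  rows: [0, 0, 0.0005, 0, 0, 0, 0, 0, 0.001, 0, 0, 0, 0, 0, 0.0015, 0, 0, 0, 0, 0, 0.0015, 0, 0, 0]

```text
t: 13.45
tool_pos: [0.4854, -0.0851, 0.1668]
tool_rot: [3.119, -0.373, 0.0]
contact_force: [-0.1, 0.3, -1.3]
opening: 0.0112
grip_force: 53.2
```

Call:
apply_moves:
  rows: [0, 0, 0, 0, 0, 0, 0, 0, 0, 0, 0, 0, 0, 0, 0, 0, 0, 0, 0, 0, 0, 0, 0, 0, 0, 0, 0, 0, 0, 0, 0, 0, 0, 0, 0, 0, 0, 0, 0, 0, 0, 0, 0, 0, 0, 0, 0, 0, 0, 0, 0, 0, 0, 0, 0, 0, 0, 0, 0, 0]
  grip: 1

```text
t: 14.45
tool_pos: [0.4854, -0.0851, 0.1668]
tool_rot: [-3.119, 0.373, 0.0]
contact_force: [-0.9, -0.3, 0.0]
opening: 0.0853
grip_force: 0.0
```

Call:
apply_moves:
  rows: [0, 0, -0.05, 0, 0, 0, 0, 0, -0.1, 0, 0, 0, 0, 0, -0.15, 0, 0, 0, 0, 0, -0.2, 0, 0, 0, 0, 0, -0.25, 0, 0, 0, 0, 0, -0.25, 0, 0, 0, 0, 0, -0.25, 0, 0, 0, 0, 0, -0.25, 0, 0, 0, 0, 0, -0.25, 0, 0, 0, 0, 0, -0.25, 0, 0, 0, 0, 0, -0.25, 0, 0, 0, 0, 0, -0.25, 0, 0, 0, 0, 0, -0.25, 0, 0, 0, 0, 0, -0.25, 0, 0, 0, 0, 0, -0.25, 0, 0, 0, 0, 0, -0.25, 0, 0, 0, 0, 0, -0.25, 0, 0, 0, 0, 0, -0.25, 0, 0, 0, 0, 0, -0.25, 0, 0, 0, 0, 0, -0.25, 0, 0, 0]

```text
t: 16.45
tool_pos: [0.4854, -0.085, 0.3168]
tool_rot: [-3.119, 0.373, -0.0]
contact_force: [-0.7, -0.2, 0.4]
opening: 0.0858
grip_force: 0.0
```

```bash
python3 - <<'E'
from h import *
im,d,K,C=snap("wrist"); im2,*_=snap("scene")
a=cv2.resize(im[60:260,220:420],(590,590)) ; b=cv2.resize(im2[140:230,300:410],(200,164))
c=np.zeros((590,790,3),np.uint8); c[:,:590]=a; c[:164,590:]=b; cv2.imwrite("pics/w4.png",c)
E
```

```text
(no output)
```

View pics/w4.png

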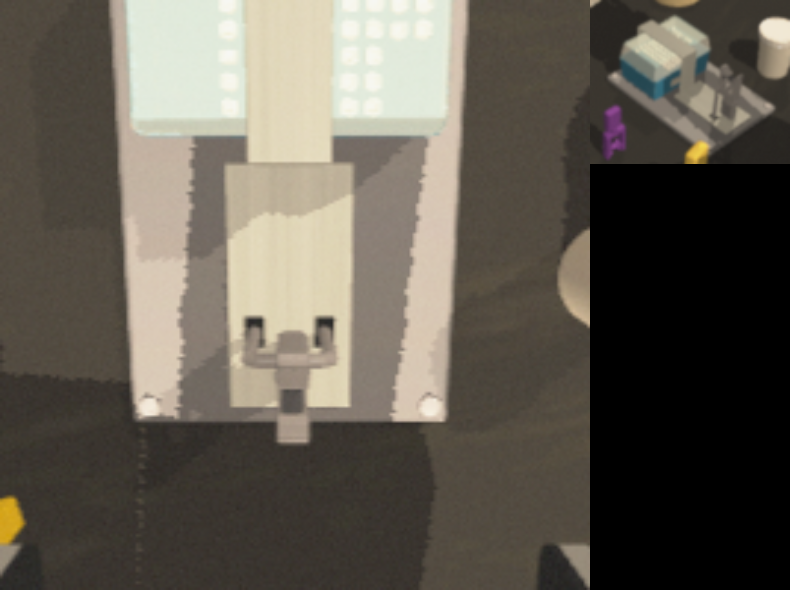

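The hook is on the bar at about (292,360) in the picture, leaning slightly, and the fingers are clear. I'll wait a moment and check that it is at rest.

Call:
apply_moves:
  rows: [0, 0, 0, 0, 0, 0, 0, 0, 0, 0, 0, 0, 0, 0, 0, 0, 0, 0, 0, 0, 0, 0, 0, 0, 0, 0, 0, 0, 0, 0, 0, 0, 0, 0, 0, 0, 0, 0, 0, 0, 0, 0, 0, 0, 0, 0, 0, 0, 0, 0, 0, 0, 0, 0, 0, 0, 0, 0, 0, 0, 0, 0, 0, 0, 0, 0, 0, 0, 0, 0, 0, 0, 0, 0, 0, 0, 0, 0, 0, 0, 0, 0, 0, 0, 0, 0, 0, 0, 0, 0, 0, 0, 0, 0, 0, 0, 0, 0, 0, 0, 0, 0, 0, 0, 0, 0, 0, 0, 0, 0, 0, 0, 0, 0, 0, 0, 0, 0, 0, 0]

```text
t: 18.55
tool_pos: [0.4854, -0.0851, 0.3168]
tool_rot: [-3.119, 0.373, -0.0]
contact_force: [-0.1, 0.3, 0.5]
opening: 0.0854
grip_force: 0.0
```

```bash
python3 - <<'E'
from h import *
A=load("wrist")[0]; im,d,K,C=snap("wrist"); P=cloud(d,K,C)
print(cv2.absdiff(A,im)[60:260,260:380].max(), cv2.absdiff(A,im)[60:260,260:380].mean(), cv2.absdiff(A,im)[:60].mean())
a=np.radians(-13.6); r=P[...,:2]-[.4848,-.0821]; X=r@[np.cos(a),np.sin(a)]; Y=r@[-np.sin(a),np.cos(a)]
for z in np.arange(.03,.15,.01):
    m=(abs(Y)<.009)&(abs(X)<.06)&(abs(P[...,2]-z-.005)<.005); 
    if m.sum(): print(z.round(2),m.sum(),X[m].min().round(4),X[m].max().round(4))
E
```

```text
14 1.675361111111111 1.9985677083333333
0.05 6 0.0086 0.009
0.06 28 -0.0182 0.0093
0.07 43 -0.018 0.0093
0.08 89 -0.0175 0.0094
0.09 241 -0.0248 0.0095
0.1 31 -0.0242 0.0087
```

```bash
python3 - <<'E'
from h import *
a=np.radians(-13.6)
im,d,K,C=load("wrist"); P=cloud(d,K,C); r=P-np.array([.4848,-.0821,0]); X=r[...,:2]@[np.cos(a),np.sin(a)]
for v in range(166,216,3): print(v,(X[v,319]*1000).round(1),(P[v,319,2]*1000).round(1))
im,d,K,C=load("scene"); P=cloud(d,K,C); r=P-np.array([.4848,-.0821,0]); X=r[...,:2]@[np.cos(a),np.sin(a)];Y=r[...,:2]@[-np.sin(a),np.cos(a)]
m=(abs(X)<.07)&(abs(Y)<.011)&(P[...,2]>.022)
for z in np.arange(.02,.14,.01):
    k=m&(abs(P[...,2]-z-.005)<.005)
    if k.any(): print("scene",z.round(2),k.sum(),X[k].min().round(4),X[k].max().round(4))
c=cv2.resize(im[165:215,345:405],(720,600),interpolation=cv2.INTER_CUBIC); cv2.imwrite("pics/c5.png",c)
E
```

```text
166 8.8 12.3
169 4.7 12.5
172 8.8 56.2
175 9.1 76.0
178 9.3 92.9
181 7.5 99.8
184 4.1 98.9
187 -0.2 94.5
190 -3.9 93.2
193 -8.8 87.4
196 -11.9 88.4
199 -15.4 88.2
202 -17.4 93.1
205 -20.2 95.3
208 -22.1 99.9
211 -59.4 -0.9
214 -63.8 -0.1
scene 0.02 18 -0.0239 -0.0044
scene 0.03 23 -0.025 -0.0041
scene 0.04 27 -0.0241 -0.0019
scene 0.05 30 -0.0269 0.0026
scene 0.06 30 -0.0264 0.0088
scene 0.07 37 -0.0275 0.0061
scene 0.08 29 -0.0263 0.0063
scene 0.09 45 -0.0265 0.0104
scene 0.1 1 -0.0258 -0.0258
```

View pics/c5.png

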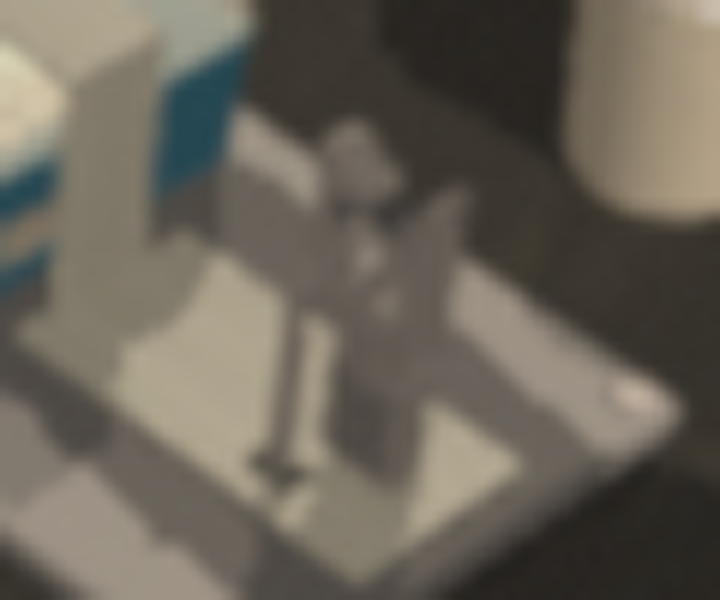

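The hook has swung over and hangs inverted on the bar, held by the shut gate. It is static, the throat is about 12 mm from the staple point, and the fingers are clear. I hand the job in.

```bash
python3 -c "
from station import ctrl
print(ctrl.finish_job())"
```

```text
the job is handed in; nothing more can be done
None
```

I handed the job in with the hook locked on the staple: the gate flicked shut under the bar and held a tug of about 12 N, and the hook, once released, swung over and hangs at rest; the hand-in gave no verdict.

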